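# Gauge the coral mounting posts and set the misfit aside

## Task

Try each of the three loose cast posts nose first in the sloping bore of the gauge box: let a post that fits slide right through so that it ends up inside the box, and do not force one that does not fit. Stand each post that will not go through upright in the empty cell of the rework crate, and leave the scrap posts and everything else on the bench where they are.

Things in the scene. Friction and masses are not known exactly. Their poses are not given: they have to be found in the camera images.
- post_a: one of three cast grey posts, plain cylinders 100 mm long, standing nose down on the table. The lowest 9 mm is a nose tapering to a flat 24 mm across. The shank is 35 or 43 mm across; which post has which size is not told and must be found. Origin: centre of the nose's flat end; z runs along the post to its top
- post_b: one of three cast grey posts, plain cylinders 100 mm long, standing nose down on the table. The lowest 9 mm is a nose tapering to a flat 24 mm across. The shank is 35 or 43 mm across; which post has which size is not told and must be found. Origin: centre of the nose's flat end; z runs along the post to its top
- post_c: one of three cast grey posts, plain cylinders 100 mm long, standing nose down on the table. The lowest 9 mm is a nose tapering to a flat 24 mm across. The shank is 35 or 43 mm across; which post has which size is not told and must be found. Origin: centre of the nose's flat end; z runs along the post to its top
- post_a_mid (a point): middle of post_a, on its axis, 50 mm from the nose
- post_b_mid (a point): middle of post_b, on its axis, 50 mm from the nose
- post_c_mid (a point): middle of post_c, on its axis, 50 mm from the nose
- gauge: gauge box, fixed: plywood, 176 (x) by 160 mm (y), bars on its +x front, roofed by a sloping aluminium plate 200 x 160 x 16 mm, its top 0.15 m high at the -x edge rising at 28 degrees to 0.25 m. Empty inside (floor 6 mm high): posts through the bore drop in there. Origin: on the table below the bore's mouth; inside spans x -46 to 116, y -72 to 72 mm; z up
- gauge_mouth (a point): centre of the bore's mouth in the upper face of the sloping plate, 185 mm above the table. The bore is 39 mm across, straight through the 16 mm plate. z points out of the bore, square to the plate: 28 degrees from vertical, leaning to the box's -x side (towards the robot)
- crate: rework crate, fixed: low open wooden box 100 (x) by 264 (y) by 50 mm high, walls and floor 6 mm; two dividers make three cells in a row along y, centres at y -86, 0, +86 mm, each 88 (x) by 80 mm (y) inside. Two cells hold a scrap post, one is empty; which one varies. Origin: centre of its underside, on the table; z up
- scrap_a: a thick scrap post 43 mm across and 100 mm long, standing in a cell of the rework crate. Origin: centre of its lower end
- scrap_b: a thick scrap post 43 mm across and 100 mm long, standing in a cell of the rework crate. Origin: centre of its lower end
- rock: bystander: a dark grey faceted resin rock, about 130 x 100 mm, 85 mm high. Origin: centre of its underside
- pebble: bystander: a flat dark grey pebble, about 60 x 45 mm, 24 mm high. Origin: centre of its underside
- cobble: bystander: a flattish dark grey stone, about 90 x 65 mm, 35 mm high. Origin: centre of its underside
- paint_jar: bystander: a grey paint jar with white cap, 68 mm across, 75 mm high. Origin: centre of its underside
- tape: bystander: a black roll of tape lying flat, 96 mm across, 24 mm high. Origin: centre of its underside
- brush: bystander: a flat brush lying down, 180 mm long along its x, 42 mm wide, 20 mm high. Origin: centre of its underside
- plant: bystander: a plastic plant on a round foot 90 mm across, leaves reaching about 90 mm from its stem, 160 mm high. Origin: centre of its underside
Things that resemble listed ones, but are neither listed nor needed, are in the scene too. Leave any red look-alike of the post_b alone.

How it is judged (in metres and radians):
On the way:
1. a post too thick for the bore has been tried: its nose in the bore's mouth, in line with the bore (within 0.2 rad) and touching it (distance between post_b and gauge_mouth below 0.015 m and angle between the z axis of post_b and the z axis of gauge_mouth, either way round below 0.2 rad and contact force between post_b and gauge above 0.5 N), for 0.05 s.
At the end, for the whole second after the job is handed in: Both posts of 35 mm lie inside the gauge box, wholly below the plate (their middles within the box and less than 110 mm above the table); the 43 mm post stands upright (within 0.15 rad) on the floor of a crate cell; all are released and at rest (x of post_a_mid in the frame of gauge between -0.055 and 0.125 m and y of post_a_mid in the frame of gauge between -0.08 and 0.08 m and z of each of post_a_mid, post_c_mid in the frame of gauge below 0.11 m and linear speed of each of post_a, post_c below 0.05 m/s and x of post_c_mid in the frame of gauge between -0.055 and 0.125 m and y of post_c_mid in the frame of gauge between -0.08 and 0.08 m and x of post_b in the frame of crate between -0.045 and 0.045 m and y of post_b in the frame of crate between -0.127 and 0.127 m and z of post_b in the frame of crate between 0 and 0.016 m and angle between post_b's own z axis and vertical below 0.15 rad and linear speed of post_b below 0.02 m/s and angular speed of post_b below 0.3 rad/s); the robot touches nothing.
It fails at once if a scrap post in the crate was moved by more than 30 mm (distance of any of scrap_a, scrap_b from where it was at the start of the episode above 0.03 m).
It fails at once if a bystander was moved by more than 40 mm (distance of any of rock, pebble, cobble, paint_jar, tape, brush, plant from where it was at the start of the episode above 0.04 m).
It fails at once if a post that does not fit was forced into the gauge with more than 60 N (contact force between post_b and gauge above 60 N).
It also fails if it takes over 72 s, if anything falls off the work surface, if the arm or the gripper's body presses on something with over 40 N, if the wrist force passes 120 N, or if a joint passes its speed limit or range.

## Robot

A 6-joint arm with a two-finger parallel gripper is mounted at the origin on the work surface. World frame = base frame: x ahead of the robot, y to its left, z up, the work surface at z = 0. Lengths are in mm, angles in degrees, forces in N, time in s.
With the tool pointing down it reaches from about 350 to 850 mm from the base axis. Payload 8.1 kg.
Tool frame: the origin (TCP) lies midway between the tips of the shut fingers; the grasp point (between the pads) lies 19 mm behind it (r.pinch_z is the distance from the TCP to the grasp point, in mm); z points along the fingers, y is the line along which they close (so a half turn about z gives the same grasp; the last joint's range is limited). The gripper opens to 85 mm and grips with 20 to 120 N. Pads are 22 mm wide; open, the fingers measure 114 mm over their backs; the gripper's body (76 mm by 85 mm) begins 54 mm behind the grasp point. The pads swing forward as they close: fully open they stand 13 mm farther back than shut.
Start: joints at [-80.753, 7.471, 85.268, -0, 87.261, -4.893], TCP at [146.602, -581.819, 231.292] pointing down, gripper open.
Joint ranges: [-169.43, 169.43], [-51.17, 129.36], [1.28, 143.12], [-76.62, 256.62], [0, 156.53], [-152.29, 152.29]. Speed limits (degrees/s): [136.94, 136.94, 159.86, 180, 180, 180].

## Interface

Orientations are given as [roll, pitch, yaw] about the fixed x, y, z axes, in that order (R = Rz(yaw) Ry(pitch) Rx(roll)).
In Python, from bench import sensors, optics, job, r gives the robot as it stands.
- The arm moves only by the tool play_rows, never from a script. Its argument "motion" is a list that holds one entry, the list of rows, each a list of 6 numbers: the shift along the tool's x, y, z in cm, then the turn, a rotation vector about the tool's x, y, z in degrees. In form: [[[x, y, z, ax, ay, az], ...]]. A call has 1 to 5 rows; each row is the pose to reach, as a shift and turn from the pose commanded when the call began, along the tool's axes at that moment; what a row does not reach only later rows make up. A row lasts 1/10 s, in which the tool goes at most 50 mm and 8.59 degrees, less where a joint would pass 70% of its speed; a pose out of reach is approached as far as the arm can. A call with a gripper value outside its range is refused whole. "jaw" is the opening, from 0 (shut) to 1 (fully open), set as the call begins (left out, the last holds). The fingers move at their own pace and stop on an object; "squeeze" is the grip in N (left out, the last holds). Time passes only in rows, so rows that repeat a pose let the fingers close. It gives the time, the measured TCP pose, the force, the opening and the grip force at its end, in the units of the state.
- sensors.sense(): the state, without advancing time (a new reading comes with each control period).
- optics.snapshot(name): name is "scene" or "top"; returns a dict with "pixels" (480x640x3 uint8, red, green, blue), "mtx" (3x3 intrinsics, pixels), "R" (3x3) and "t" (3): a world point X has camera coordinates R X + t. Camera axes: x right, y down, z forward; pixel columns grow to the right and rows downward; lengths in mm; the calibration is good to about 2 mm. A picture is of the moment at which its call begins. There is no depth.
- job.hand_in(): hands the job in; it is judged then, once.
The state is a dict: "time": time; "joint_pos": joint angles; "qd": joint speeds; "joint_efforts": joint torques, N m; "tool_pos": TCP position; "tcp_rot": TCP orientation; "ft_force": force on the tool from outside, world axes, zero at the start; "wrist_torque": the same for the moment, N m; "finger_gap": finger opening in mm; "grip_force": force on a finger pad.
Only numpy, scipy, OpenCV 4.12 (cv2) and the standard library are available. Lean on these libraries where they do the work, as an engineer would, in place of code of your own. Each camera call takes 0.05 s, during which the arm holds its last target. There are 200 camera calls.

## Working session

There is one attempt and no reset: what is moved stays moved. The work goes in short steps, Python scripts to look and compute and a tool call to move; the robot and the scene stay as the last step left them, time stands still between calls to the robot, and variables do not carry over. Pictures are saved under pics/ and viewed, at most 10 in all, crops included, and the job is handed in when it is done.

Besides the shell and the picture viewer there is one more tool, called after "Request:" as name([rows], argument=value, ...), one row to a line, values as JSON. play_rows: Moves the arm, as the interface text tells. Its arguments: {"type":"object","properties":{"motion":{"type":"array","items":{"type":"array","items":{"type":"array","items":{"type":"number"}}}},"jaw":{"type":"number"},"squeeze":{"type":"number"}},"required":["motion"]}

```bash
mkdir -p pics
python3 - <<'E'
from bench import sensors, optics, job, r
import cv2,numpy as np
for n in("scene","top"):
    s=optics.snapshot(n); cv2.imwrite(f"pics/{n}0.png",s["pixels"][:,:,::-1]); np.savez(f"{n}0.npz",**s)
    print(n,np.round(s["mtx"],1).tolist(),np.round(s["R"],3).tolist(),np.round(s["t"],1))
print(sensors.sense())
E
```

```text
scene [[534.2, 0.0, 325.3], [0.0, 534.2, 237.4], [0.0, 0.0, 1.0]] [[-0.362, 0.932, -0.004], [0.793, 0.305, -0.527], [-0.49, -0.194, -0.85]] [ 140.1 -348.8 1569.7]
top [[517.4, 0.0, 323.4], [0.0, 517.4, 237.8], [0.0, 0.0, 1.0]] [[0.029, -1.0, -0.002], [-0.993, -0.028, -0.115], [0.115, 0.005, -0.993]] [  34.3  546.2 1231.7]
{'time': 0.1, 'joint_pos': array([-8.07532316e+01,  7.51327701e+00,  8.53262993e+01, -9.18560324e-04,
        8.72635165e+01, -4.89333838e+00]), 'qd': array([ 0.01814396, -0.16507368, -0.04697364, -0.05409368, -0.07353061,
       -0.08267953]), 'joint_efforts': array([ 2.85778860e-04, -5.70951641e+01, -5.01942086e+01, -7.47417744e-05,
        8.09503166e-03, -2.45118520e-05]), 'tool_pos': array([ 146.50309733, -581.28694091,  230.2920969 ]), 'tcp_rot': array([-1.79897205e+02, -7.87983042e-03,  1.41401444e+01]), 'ft_force': array([0.11411208, 0.30899303, 0.30794793]), 'wrist_torque': array([ 0.0296823 ,  0.01159623, -0.00946202]), 'grip_force': 0.0, 'finger_gap': 85.03134022349836}
```

View pics/scene0.png

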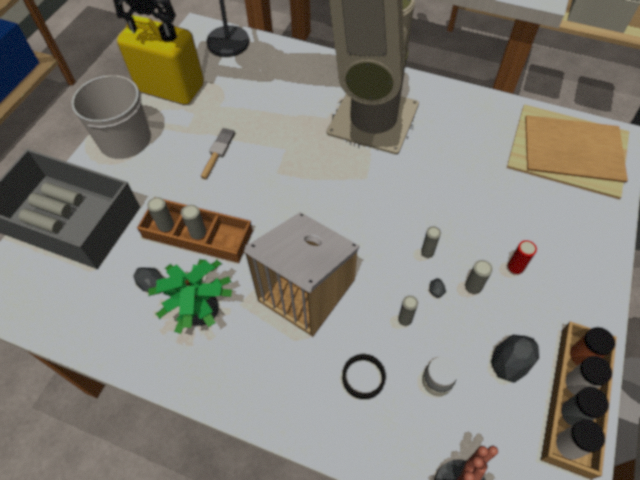

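View pics/top0.png

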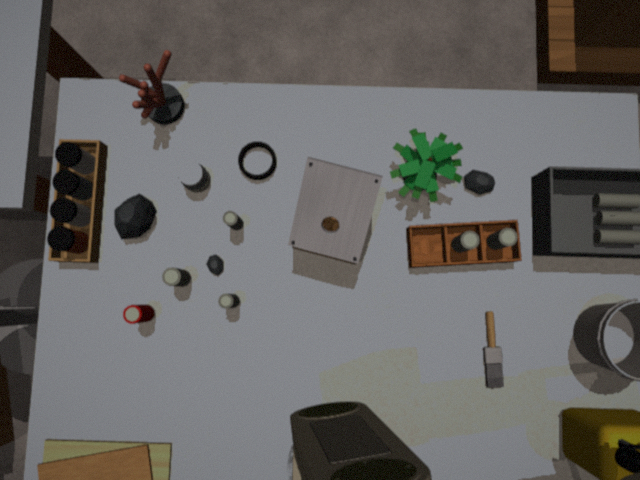

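Top view: thin posts at (229,300) and (232,219), a thick post at (176,277), and the red look-alike at (137,314), which stays put. The bore is at (330,224) and the empty crate cell at (428,245). I'll confirm these in one enlarged composite.

Run:
```python
import cv2,numpy as np
t=np.load("top0.npz")["pixels"][:,:,::-1]; s=np.load("scene0.npz")["pixels"][:,:,::-1]
def c(im,x,y,w,h,k): return cv2.resize(im[y:y+h,x:x+w],None,fx=k,fy=k,interpolation=cv2.INTER_CUBIC)
a=c(t,150,200,100,120,2.5*1.0); 
A=c(t,155,205,100,110,4); B=c(t,285,150,100,120,4)[:440]
C=c(s,390,215,100,120,4)[:160*3//3]
top=np.hstack([A[:440],c(t,285,152,100,110,4)])
bot=np.hstack([c(t,400,215,133,53,3)[:159,:399],np.zeros((159,1,3),np.uint8),c(s,250,210,100,40,4)[:159]])
cv2.imwrite("pics/comp.png",np.vstack([top,bot])); print(np.vstack([top,bot]).shape)
```

```text
(599, 800, 3)
```

View pics/comp.png

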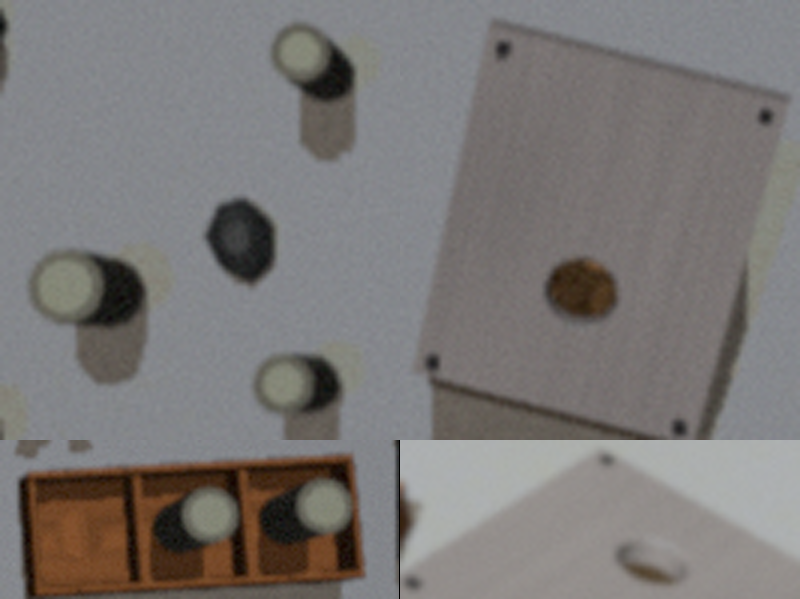

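Confirmed: three grey posts, the thick one at the left, with the red one outside the crop. The mouth is at (330.5,224.5) and the leftmost cell is empty. Now fitting positions.

```bash
cat > h.py <<'E'
import numpy as np,cv2
from scipy.spatial.transform import Rotation as Ro
from scipy.optimize import least_squares
def load(n): return dict(np.load(n))
def proj(s,X):
    c=np.atleast_2d(X)@s["R"].T+s["t"]; p=c@s["mtx"].T; return p[:,:2]/p[:,2:]
def onz(s,uv,z):
    d=s["R"].T@np.linalg.solve(s["mtx"],[*uv,1]); o=-s["R"].T@s["t"]; return o+d*(z-o[2])/d[2]
def tri(S,P): 
    return least_squares(lambda X:np.ravel([proj(s,X)[0]-p for s,p in zip(S,P)]),[500,0,100])
def blob(s,uv,k=9,dbg=0):
    "light top disc near uv -> ellipse centre, axes"
    im=cv2.cvtColor(s["pixels"],cv2.COLOR_RGB2GRAY); k=int(k);x,y=map(int,uv)
    c=cv2.resize(im[y-k:y+k+1,x-k:x+k+1],None,fx=8,fy=8,interpolation=cv2.INTER_CUBIC)
    return c
def gfit(t,s):
    C=np.array([[123.3,80,250.5],[123.3,-80,250.5],[-53.3,80,156.7],[0,0,185]])
    pt=np.array([[307.2,156.8],[382.2,176],[288.5,244.7],[330.3,224.2]])
    def f(q):
        W=Ro.from_euler('z',q[2]).apply(C)+[q[0],q[1],0]
        return np.r_[(proj(t,W)-pt).ravel(),(proj(s,W[3])-[313.0,240.2]).ravel()]
    return least_squares(f,[500,0,0])
E
python3 - <<'E'
from h import *
t,s=load("top0.npz"),load("scene0.npz")
for n,p,q in (("up",(229.6,218.1),(409.5,300)),("thick",(171.4,276.1),(483,267.5)),("low",(225.9,300.4),(434,231))):
    x=tri([t,s],[p,q]); print(n,x.x.round(1),x.fun.round(1), onz(t,p,100).round(1), onz(s,q,100).round(1))
g=gfit(t,s);print("gauge",g.x,np.degrees(g.x[2]),g.fun.round(1))
m=tri([t,s],[(330.3,224.2),(313.0,240.2)]);print(m.x,m.fun)
# crate rim corners (top z=50): crop coords /3
P=[np.array(p)/3+[400,215]-.33 for p in((24,474-440),(352,457-440),(364,575-440),(30,595-440))]
W=np.array([onz(t,p,50) for p in P]);print(W.round(1),W.mean(0).round(1))
E
```

```text
up [576.  267.3 105.5] [-0.  0. -0.  0.] [576.9 268.4 100. ] [573.3 267.3 100. ]
thick [438.5 396.4 100.4] [-0.7  0.1 -0.7  0. ] [438.9 395.  100. ] [437.7 397.7 100. ]
low [386.8 268.5 104.2] [-0.9  0.2 -0.9  0. ] [387.3 267.4 100. ] [383.1 270.4 100. ]
gauge [ 5.50906657e+02  3.62275816e+01 -2.18526548e-01] -12.520648900691697 [-0.3 -1.2  0.5 -1.8 -0.2 -1.4 -0.6  2.9  0.  -1.9]
[556.44717939  36.7049935  186.04749451] [-0.71676017  0.23133821 -0.74210701 -0.03989061]
[[ 577.3 -152.4   50. ]
 [ 598.7 -415.8   50. ]
 [ 503.8 -424.1   50. ]
 [ 480.2 -158.1   50. ]] [ 540.  -287.6   50. ]
```

```bash
cat >> h.py <<'E'
def plan(*way,cur=None,step=48.,ang=8.4):
    "way: (x,y,z,roll,pitch,yaw); prints calls as n x row"
    if cur is None:
        from bench import sensors
        q=sensors.sense(); cur=(q["tool_pos"],q["tcp_rot"])
    p=np.array(cur[0]);R=Ro.from_euler('xyz',cur[1],degrees=True)
    for w in way:
        T=Ro.from_euler('xyz',w[3:],degrees=True);d=np.array(w[:3])-p;rv=(R.inv()*T).as_rotvec(degrees=True)
        n=max(1,int(np.ceil(max(np.linalg.norm(d)/step,np.linalg.norm(rv)/ang))));k=int(np.ceil(n/5))
        print("->",w,"rows",n)
        for i in range(k):
            Ri=R*Ro.from_rotvec(rv*i/k,degrees=True)
            print("  x%d"%np.ceil(n/k),np.r_[Ri.inv().apply(d/k)/10,rv/k].round(2).tolist())
        p=p+d;R=T
E
python3 - <<'E'
from h import *
from bench import r
print(r, r.pinch_z)
plan((576.5,268,300,180,0,77.5),(576.5,268,140,180,0,77.5))
t,s=load("top0.npz"),load("scene0.npz")
# yaw with plate offset free
pt=np.array([[307.2,156.8],[382.2,176],[288.5,244.7],[330.3,224.2]])
a=np.radians(28)
def f(q):
    C=np.array([[q[3]+200*np.cos(a),80,0],[q[3]+200*np.cos(a),-80,0],[q[3],80,0],[0,0,0]]);C[:,2]=185+C[:,0]*np.tan(a)
    W=Ro.from_euler('z',q[2]).apply(C)+[q[0],q[1],0]
    return np.r_[(proj(t,W)-pt).ravel(),(proj(s,W[3])-[313.0,240.2]).ravel()]
g=least_squares(f,[550,36,-.2,-55]);print(g.x,np.degrees(g.x[2]),g.fun.round(1))
E
```

```text
<Robot object at 0x7f1eb5d2f380> 18.700000000000003
-> (576.5, 268, 300, 180, 0, 77.5) rows 20
  x5 [15.61, -17.97, -1.71, -0.02, -0.02, -15.84]
  x5 [19.92, -13.02, -1.72, -0.02, -0.02, -15.84]
  x5 [22.72, -7.09, -1.73, -0.02, -0.02, -15.84]
  x5 [23.79, -0.62, -1.74, -0.02, -0.02, -15.84]
-> (576.5, 268, 140, 180, 0, 77.5) rows 4
  x4 [0.0, -0.0, 16.0, 0.0, 0.0, 0.0]
[ 5.55986352e+02  3.55531750e+01 -2.23743210e-01 -6.07562534e+01] -12.819541638536494 [-0.4  0.2  0.1 -0.  -0.6 -0.4 -0.2  0.5 -1.2 -0.1]
```

Request:
play_rows([
  [[15.6,-18,-1.7,0,0,-15.8],[15.6,-18,-1.7,0,0,-15.8],[15.6,-18,-1.7,0,0,-15.8],[15.6,-18,-1.7,0,0,-15.8],[15.6,-18,-1.7,0,0,-15.8]],
], jaw=1, squeeze=40)

```text
time: 0.6
tool_pos: [254.5, -366.7, 248.0]
tcp_rot: [-180.0, -0.0, 30.0]
ft_force: [0.1, -0.5, 0.4]
finger_gap: 85.0
grip_force: 0.0
```

Request:
play_rows([
  [[19.9,-13,-1.7,0,0,-15.8],[19.9,-13,-1.7,0,0,-15.8],[19.9,-13,-1.7,0,0,-15.8],[19.9,-13,-1.7,0,0,-15.8],[19.9,-13,-1.7,0,0,-15.8]],
])

```text
time: 1.1
tool_pos: [362.0, -154.7, 265.4]
tcp_rot: [180.0, -0.0, 45.8]
ft_force: [1.0, -0.5, -0.5]
finger_gap: 85.5
grip_force: 0.0
```

Request:
play_rows([
  [[22.7,-7.1,-1.7,0,0,-15.8],[22.7,-7.1,-1.7,0,0,-15.8],[22.7,-7.1,-1.7,0,0,-15.8],[22.7,-7.1,-1.7,0,0,-15.8],[22.7,-7.1,-1.7,0,0,-15.8]],
])

```text
time: 1.6
tool_pos: [469.5, 57.8, 282.2]
tcp_rot: [-180.0, -0.0, 61.6]
ft_force: [0.6, -0.4, 0.1]
finger_gap: 85.6
grip_force: 0.0
```

Request:
play_rows([
  [[23.8,-0.6,-1.7,0,0,-15.8],[23.8,-0.6,-1.7,0,0,-15.8],[23.8,-0.6,-1.7,0,0,-15.8],[23.8,-0.6,-1.7,0,0,-15.8],[23.8,-0.6,-1.7,0,0,-15.8]],
])

```text
time: 2.1
tool_pos: [577.5, 269.8, 298.5]
tcp_rot: [-180.0, 0.0, 77.4]
ft_force: [0.3, -0.4, 0.3]
finger_gap: 85.5
grip_force: 0.0
```

Run:
```python
from h import *
plan((576.5,268,130,180,0,77.5),(576.5,268,59,180,0,77.5))
```

```text
-> (576.5, 268, 130, 180, 0, 77.5) rows 4
  x4 [-0.19, -0.05, 16.85, -0.05, 0.01, -0.09]
-> (576.5, 268, 59, 180, 0, 77.5) rows 2
  x2 [0.0, -0.0, 7.1, 0.0, 0.0, 0.0]
```

Request:
play_rows([
  [[-0.2,0,16.8,0,0,0],[-0.2,0,16.8,0,0,0],[-0.2,0,16.8,0,0,0],[-0.2,0,20,0,0,0],[-0.2,0,23.9,0,0,0]],
])

```text
time: 2.6
tool_pos: [574.6, 264.4, 56.0]
tcp_rot: [-179.8, 0.1, 77.3]
ft_force: [0.3, 0.0, -0.9]
finger_gap: 85.2
grip_force: 0.0
```

Request:
play_rows([
  [[0,0,0,0,0,0],[0,0,0,0,0,0],[0,0,0,0,0,0],[0,0,0,0,0,0],[0,0,0,0,0,0]],
], jaw=0, squeeze=40)

```text
time: 3.1
tool_pos: [579.2, 266.0, 64.2]
tcp_rot: [179.7, -0.2, 77.3]
ft_force: [-0.3, 0.4, 7.8]
finger_gap: 33.7
grip_force: 39.9
```

Request:
play_rows([
  [[0,0,0,0,0,0],[0,0,0,0,0,0],[0,0,0,0,0,0]],
])

```text
time: 3.4
tool_pos: [579.2, 266.0, 64.2]
tcp_rot: [179.7, -0.2, 77.3]
ft_force: [0.6, -0.1, 7.2]
finger_gap: 34.1
grip_force: 39.9
```

Run:
```python
from h import *
from bench import optics
S=optics.snapshot("scene");cv2.imwrite("pics/g1.png",cv2.resize(S["pixels"][150:350,330:530,::-1],None,fx=3,fy=3))
```

```text
(no output)
```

View pics/g1.png

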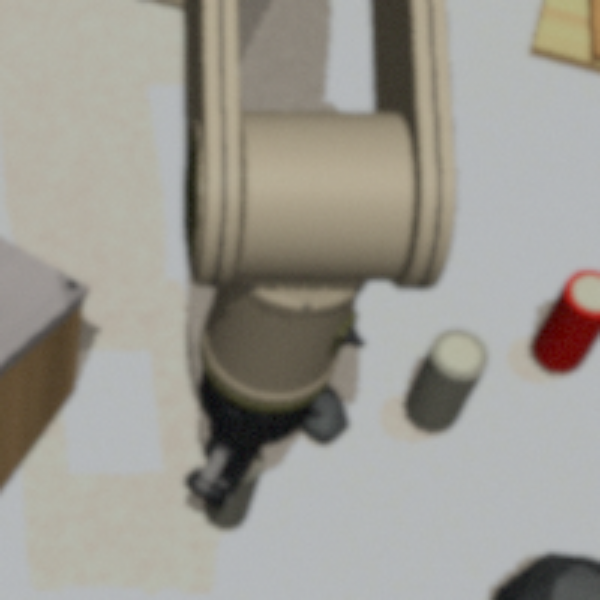

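Gap 34 mm, so this one is thin. It is gripped well. The arm is compliant, which helps insertion. Next: lift and carry to the bore.

```bash
cat >> h.py <<'E'
M=np.array([556.2,36.,185.]);YAW=-12.8
def bore(d,L,e=0,crate=0):
    "pose with nose d mm out of the mouth; L = TCP to nose; e = post offset along tool x"
    R=Ro.from_euler('z',YAW,degrees=True)*Ro.from_euler('y',-28,degrees=True)*Ro.from_euler('xyz',[180,0,90],degrees=True)
    p=M-R.as_matrix()[:,2]*(L+d)-R.as_matrix()[:,0]*e
    return (*p.round(1),*R.as_euler('xyz',degrees=True).round(2))
E
python3 - <<'E'
from h import *
plan((579,266,310,180,0,77.4),bore(80,64,1),bore(15,64,1))
E
```

```text
-> (579, 266, 310, 180, 0, 77.4) rows 6
  x3 [0.04, 0.05, -12.29, 0.15, -0.1, -0.03]
  x3 [0.02, 0.02, -12.29, 0.15, -0.1, -0.03]
-> (np.float64(490.1), np.float64(50.0), np.float64(312.1), np.float64(152.0), np.float64(0.0), np.float64(77.2)) rows 5
  x5 [-23.02, -3.96, -0.21, -28.0, -0.05, 0.2]
-> (np.float64(519.8), np.float64(43.2), np.float64(254.8), np.float64(152.0), np.float64(0.0), np.float64(77.2)) rows 2
  x2 [-0.01, 0.0, 6.49, 0.0, 0.0, 0.0]
```

Request:
play_rows([
  [[0,0,-4,0,0,0],[0,0,-8,0,0,0],[0,0,-12,0,0,0],[0,0,-18,0,0,0],[0,0,-24.6,0.3,-0.2,0]],
])

```text
time: 3.95
tool_pos: [576.4, 264.9, 283.5]
tcp_rot: [-179.8, 0.2, 77.3]
ft_force: [0.8, -0.1, -1.1]
finger_gap: 33.7
grip_force: 40.6
```

Request:
play_rows([
  [[-4.6,-0.8,0,-5.6,0,0],[-9.2,-1.6,0,-11.2,0,0],[-13.8,-2.4,0,-16.8,0,0],[-18.4,-3.2,0,-22.4,0,0.2],[-23,-4,-0.2,-28,0,0.2]],
])

```text
time: 4.45
tool_pos: [490.7, 57.8, 285.0]
tcp_rot: [153.1, 0.1, 77.2]
ft_force: [-0.6, -1.6, 0.4]
finger_gap: 34.0
grip_force: 40.7
```

Request:
play_rows([
  [[0,0,0,0,0,0],[0,0,0,0,0,0],[0,0,0,0,0,0]],
])

```text
time: 4.75
tool_pos: [492.2, 59.4, 285.6]
tcp_rot: [153.3, -0.0, 77.2]
ft_force: [-0.5, -0.5, -1.3]
finger_gap: 34.3
grip_force: 40.8
```

Run:
```python
from h import *
from bench import optics
plan(bore(80,64,1),bore(15,64,1),bore(-20,64,1))
ims=[]
for n in("scene","top"):
    S=optics.snapshot(n); u,v=proj(S,M)[0].astype(int); print(n,proj(S,M)[0])
    ims.append(cv2.resize(S["pixels"][v-75:v+50,u-50:u+50,::-1],None,fx=4,fy=4,interpolation=cv2.INTER_CUBIC))
cv2.imwrite("pics/b1.png",np.hstack(ims))
```

```text
-> (np.float64(490.1), np.float64(50.0), np.float64(312.1), np.float64(152.0), np.float64(0.0), np.float64(77.2)) rows 1
  x1 [-0.97, 1.19, -2.36, -1.33, 0.01, -0.03]
-> (np.float64(519.8), np.float64(43.2), np.float64(254.8), np.float64(152.0), np.float64(0.0), np.float64(77.2)) rows 2
  x2 [-0.01, 0.0, 6.49, 0.0, 0.0, 0.0]
-> (np.float64(535.8), np.float64(39.6), np.float64(223.8), np.float64(152.0), np.float64(0.0), np.float64(77.2)) rows 1
  x1 [0.0, -0.01, 3.51, 0.0, 0.0, 0.0]
scene [312.00518919 240.22344302]
top [329.90323144 224.62296577]
```

View pics/b1.png

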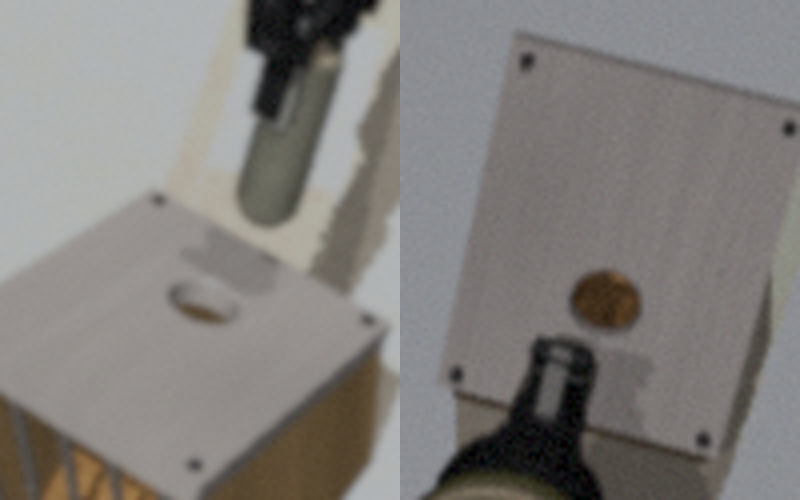

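The left view shows the post hanging in line with the fingers, above and to the side of the mouth at about (205,300). The bore is clear. Correcting the pose and approaching.

Request:
play_rows([
  [[-1,1.2,-2.4,-1.3,0,0],[-1,1.2,-2.4,-1.3,0,0]],
])

```text
time: 5.05
tool_pos: [491.0, 49.5, 314.1]
tcp_rot: [151.9, 0.0, 77.2]
ft_force: [0.5, 0.5, 0.1]
finger_gap: 34.4
grip_force: 40.8
```

Request:
play_rows([
  [[0,0,2,0,0,0],[0,0,4,0,0,0],[0,0,6.5,0,0,0],[0,0,6.5,0,0,0],[0,0,6.5,0,0,0]],
])

```text
time: 5.55
tool_pos: [518.5, 42.9, 251.7]
tcp_rot: [152.3, 0.1, 77.2]
ft_force: [-0.6, 0.2, -1.2]
finger_gap: 34.2
grip_force: 40.8
```

Run:
```python
from h import *
plan(bore(15,64,1),bore(-25,64,1))
```

```text
-> (np.float64(519.8), np.float64(43.2), np.float64(254.8), np.float64(152.0), np.float64(0.0), np.float64(77.2)) rows 1
  x1 [0.06, 0.25, -0.22, -0.35, 0.12, 0.04]
-> (np.float64(538.1), np.float64(39.1), np.float64(219.4), np.float64(152.0), np.float64(0.0), np.float64(77.2)) rows 1
  x1 [0.01, -0.01, 4.01, 0.0, 0.0, 0.0]
```

Request:
play_rows([
  [[0,0.2,0.4,-0.3,0,0],[0,0.2,1.2,-0.3,0,0],[0,0.2,2,-0.3,0,0],[0,0.2,2.8,-0.3,0,0],[0,0.2,3.4,-0.3,0,0]],
])

```text
time: 6.05
tool_pos: [536.0, 38.4, 222.8]
tcp_rot: [151.9, 0.1, 77.2]
ft_force: [-0.2, -0.3, -1.8]
finger_gap: 34.1
grip_force: 40.8
```

Request:
play_rows([
  [[0,0,0,0,0,0],[0,0,0,0,0,0]],
])

```text
time: 6.25
tool_pos: [535.8, 38.4, 223.6]
tcp_rot: [151.9, 0.1, 77.2]
ft_force: [-0.6, -0.1, -1.4]
finger_gap: 34.1
grip_force: 40.8
```

Run:
```python
from h import *
from bench import sensors
plan(bore(-20,64,1))
q=sensors.sense();Rm=Ro.from_euler('xyz',q["tcp_rot"],degrees=True);print(Rm.inv().apply(q["ft_force"]),q["wrist_torque"])
```

```text
-> (np.float64(535.8), np.float64(39.6), np.float64(223.8), np.float64(152.0), np.float64(0.0), np.float64(77.2)) rows 1
  x1 [0.12, -0.02, -0.03, 0.11, 0.1, 0.0]
[-0.19046282 -1.22674654  0.98252908] [0.06727701 0.28693926 0.03385596]
```

It is 20 mm in with almost no force, so it fits. I'll push a bit deeper and release.

Request:
play_rows([
  [[0,0,0.5,0,0,0],[0,0,1,0,0,0],[0,0,1.5,0,0,0],[0,0,1.5,0,0,0]],
])

```text
time: 6.65
tool_pos: [542.5, 36.8, 209.4]
tcp_rot: [151.9, 0.1, 77.2]
ft_force: [0.8, 0.4, -1.1]
finger_gap: 34.0
grip_force: 40.8
```

Request:
play_rows([
  [[0,0,0,0,0,0],[0,0,0,0,0,0],[0,0,0,0,0,0],[0,0,0,0,0,0],[0,0,0,0,0,0]],
], jaw=1)

```text
time: 7.15
tool_pos: [542.9, 36.9, 210.9]
tcp_rot: [151.8, 0.1, 77.2]
ft_force: [-0.3, -0.3, -0.4]
finger_gap: 85.3
grip_force: 0.0
```

Request:
play_rows([
  [[0,0,-4,0,0,0],[0,0,-8,0,0,0],[0,0,-11,0,0,0],[0,0,-11,0,0,0]],
])

```text
time: 7.55
tool_pos: [493.3, 49.1, 314.0]
tcp_rot: [151.4, -0.1, 77.2]
ft_force: [-0.5, -0.1, 0.3]
finger_gap: 85.5
grip_force: 0.0
```

Run:
```python
from h import *
from bench import optics
# next: thick post, vertical above
plan((438.7,395.5,260,180,0,77.2),(438.7,395.5,130,180,0,77.2))
ims=[]
for n in("scene","top"):
    S=optics.snapshot(n); u,v=proj(S,M)[0].astype(int)
    ims.append(cv2.resize(S["pixels"][v-50:v+75,u-50:u+50,::-1],None,fx=4,fy=4,interpolation=cv2.INTER_CUBIC))
cv2.imwrite("pics/b2.png",np.hstack(ims))
```

```text
-> (438.7, 395.5, 260, 180, 0, 77.2) rows 8
  x4 [16.28, -7.01, -0.72, 14.32, -0.04, -0.01]
  x4 [16.28, -6.97, 1.02, 14.32, -0.04, -0.01]
-> (438.7, 395.5, 130, 180, 0, 77.2) rows 3
  x3 [0.0, -0.0, 13.0, 0.0, 0.0, 0.0]
```

View pics/b2.png

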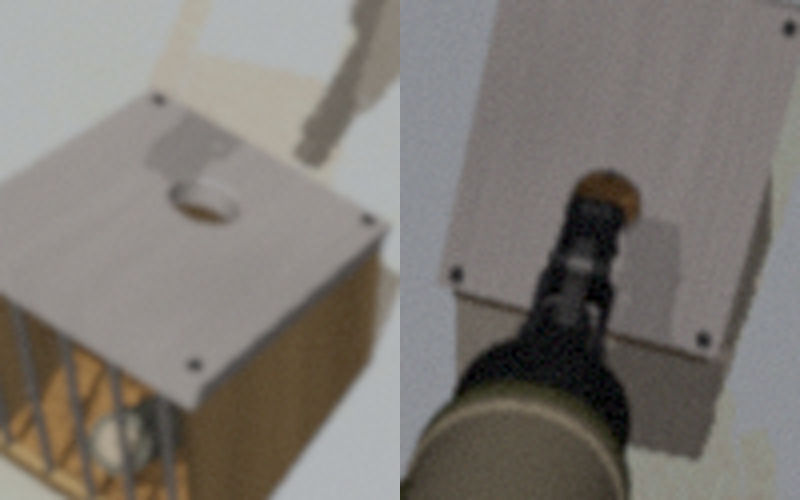

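The first post lies inside behind the bars at about (125,435), and the bore is clear. Next is the thick post.

Request:
play_rows([
  [[16.3,-7,-0.7,14.3,0,0],[16.3,-7,-0.7,14.3,0,0],[16.3,-7,-0.7,14.3,0,0],[16.3,-7,-0.7,14.3,0,0],[16.3,-7,-0.7,14.3,0,0]],
])

```text
time: 8.15
tool_pos: [463.5, 224.5, 276.6]
tcp_rot: [166.5, 0.2, 77.4]
ft_force: [-0.7, -0.9, -0.7]
finger_gap: 85.8
grip_force: 0.0
```

Request:
play_rows([
  [[16.3,-7,1,14.3,0,0],[16.3,-7,1,14.3,0,0],[16.3,-7,1,14.3,0,0],[16.3,-7,1,14.3,0,0],[16.3,-7,1,14.3,0,0]],
])

```text
time: 8.65
tool_pos: [436.0, 397.0, 250.4]
tcp_rot: [-179.3, 0.2, 77.3]
ft_force: [-0.5, -1.3, 0.0]
finger_gap: 85.3
grip_force: 0.0
```

Run:
```python
from h import *
plan((438.7,395.5,130,180,0,77.2),(438.7,395.5,64,180,0,77.2))
```

```text
-> (438.7, 395.5, 130, 180, 0, 77.2) rows 3
  x3 [-0.04, 0.44, 12.03, -0.67, 0.24, 0.11]
-> (438.7, 395.5, 64, 180, 0, 77.2) rows 2
  x2 [0.0, -0.0, 6.6, 0.0, 0.0, 0.0]
```

Request:
play_rows([
  [[0,0.4,4,-0.7,0.2,0],[0,0.4,8,-0.7,0.2,0],[0,0.4,12,-0.7,0.2,0],[0,0.4,15,-0.7,0.2,0],[0,0.3,18.4,-0.7,0.2,0]],
])

```text
time: 9.15
tool_pos: [439.0, 392.8, 67.8]
tcp_rot: [179.8, -0.1, 77.1]
ft_force: [1.2, -0.1, -0.1]
finger_gap: 85.1
grip_force: 0.0
```

Request:
play_rows([
  [[0,0,0,0,0,0],[0,0,0,0,0,0]],
])

```text
time: 9.35
tool_pos: [438.6, 393.3, 69.3]
tcp_rot: [179.8, -0.0, 77.1]
ft_force: [-0.3, 0.0, -0.4]
finger_gap: 85.5
grip_force: 0.0
```

Request:
play_rows([
  [[0,0,0,0,0,0],[0,0,0,0,0,0],[0,0,0,0,0,0],[0,0,0,0,0,0],[0,0,0,0,0,0]],
], jaw=0, squeeze=60)

```text
time: 9.85
tool_pos: [439.7, 395.7, 72.1]
tcp_rot: [179.6, -0.3, 77.2]
ft_force: [-2.0, -0.7, 7.1]
finger_gap: 41.2
grip_force: 60.5
```

Request:
play_rows([
  [[0,0,0,0,0,0],[0,0,0,0,0,0],[0,0,0,0,0,0]],
])

```text
time: 10.15
tool_pos: [439.7, 395.8, 72.1]
tcp_rot: [179.7, -0.3, 77.2]
ft_force: [-1.1, -0.9, 6.2]
finger_gap: 41.1
grip_force: 60.5
```

Run:
```python
from h import *
from bench import sensors
L=sensors.sense()["tool_pos"][2]; x,y=sensors.sense()["tool_pos"][:2]
plan((x,y,310,180,0,77.2),(480,200,310,165,0,77.2),bore(80,L,0),bore(15,L,0));
```

```text
-> (np.float64(439.7052936097517), np.float64(395.7716371209761), 310, 180, 0, 77.2) rows 5
  x5 [0.11, 0.15, -23.79, 0.35, -0.26, -0.01]
-> (480, 200, 310, 165, 0, 77.2) rows 5
  x5 [-18.2, 8.27, 0.0, -15.0, 0.0, 0.0]
-> (np.float64(486.6), np.float64(51.8), np.float64(319.3), np.float64(152.0), np.float64(0.0), np.float64(77.2)) rows 4
  x4 [-14.31, 4.03, 0.12, -13.0, 0.0, -0.0]
-> (np.float64(516.3), np.float64(45.1), np.float64(261.9), np.float64(152.0), np.float64(0.0), np.float64(77.2)) rows 2
  x2 [0.0, -0.01, 6.5, 0.0, 0.0, 0.0]
```

Gap 41 mm against 34 before: this is the 43 mm post. Carry it to the bore and touch lightly.

Request:
play_rows([
  [[0,0,-4,0,0,0],[0,0,-9,0,0,0],[0,0,-14,0,0,0],[0,0,-19,0,0,0],[0,0,-23.8,0.3,-0.2,0]],
])

```text
time: 10.65
tool_pos: [437.2, 394.3, 310.6]
tcp_rot: [-180.0, 0.0, 77.2]
ft_force: [1.7, 0.1, -3.6]
finger_gap: 41.4
grip_force: 62.2
```

Request:
play_rows([
  [[-3.6,1.6,0,-3,0,0],[-7.3,3.3,0,-6,0,0],[-11,5,0,-9,0,0],[-14.6,6.6,0,-12,0,0],[-18.2,8.3,0,-15,0,0]],
])

```text
time: 11.15
tool_pos: [478.0, 197.2, 308.3]
tcp_rot: [164.9, 0.1, 77.2]
ft_force: [0.7, -0.2, -2.0]
finger_gap: 41.6
grip_force: 62.2
```

Request:
play_rows([
  [[-3.6,1,0,-3.2,0,0],[-7.2,2,0,-6.5,0,0],[-10.8,3,0,-9.8,0,0],[-14.3,4,0,-13,0,0],[-14.3,4,0,-13,0,0]],
])

```text
time: 11.65
tool_pos: [483.1, 47.1, 318.4]
tcp_rot: [151.9, 0.2, 76.9]
ft_force: [-0.6, 1.0, -3.6]
finger_gap: 41.2
grip_force: 62.2
```

Request:
play_rows([
  [[0,0,0,0,0,0],[0,0,0,0,0,0]],
])

```text
time: 11.85
tool_pos: [484.0, 51.1, 318.7]
tcp_rot: [152.1, 0.0, 77.2]
ft_force: [0.2, 0.0, -3.2]
finger_gap: 41.0
grip_force: 62.2
```

Run:
```python
from h import *
plan(bore(80,72,0),bore(15,72,0));
```

```text
-> (np.float64(486.6), np.float64(51.8), np.float64(319.2), np.float64(152.0), np.float64(0.0), np.float64(77.2)) rows 1
  x1 [0.12, 0.24, 0.07, -0.09, 0.05, 0.0]
-> (np.float64(516.4), np.float64(45.0), np.float64(261.8), np.float64(152.0), np.float64(0.0), np.float64(77.2)) rows 2
  x2 [-0.0, 0.0, 6.5, 0.0, 0.0, 0.0]
```

Request:
play_rows([
  [[0.1,0.2,2,0,0,0],[0.1,0.2,4,0,0,0],[0.1,0.2,5.5,0,0,0],[0.1,0.2,6.6,0,0,0],[0.1,0.2,6.6,0,0,0]],
])

```text
time: 12.35
tool_pos: [515.6, 44.9, 258.8]
tcp_rot: [152.3, 0.1, 77.2]
ft_force: [-0.6, -0.5, -2.7]
finger_gap: 41.1
grip_force: 62.2
```

Request:
play_rows([
  [[0,0,0.4,0,0,0],[0,0,0.8,0,0,0],[0,0,1.2,0,0,0],[0,0,1.5,0,0,0],[0,0,1.5,0,0,0]],
])

```text
time: 12.85
tool_pos: [522.9, 42.6, 247.4]
tcp_rot: [152.1, 0.1, 77.2]
ft_force: [-0.6, 0.1, -3.6]
finger_gap: 41.3
grip_force: 62.2
```

Run:
```python
from h import *
from bench import sensors
plan(bore(0,72,0),bore(-7,72,0)) 
q=sensors.sense();Rm=Ro.from_euler('xyz',q["tcp_rot"],degrees=True);print(Rm.inv().apply(q["ft_force"]),q["wrist_torque"])
```

```text
-> (np.float64(523.2), np.float64(43.5), np.float64(248.6), np.float64(152.0), np.float64(0.0), np.float64(77.2)) rows 1
  x1 [0.1, 0.06, -0.1, -0.09, 0.09, 0.0]
-> (np.float64(526.4), np.float64(42.8), np.float64(242.4), np.float64(152.0), np.float64(0.0), np.float64(77.2)) rows 1
  x1 [0.0, -0.0, 0.7, 0.0, 0.0, 0.0]
[-0.0785451  -2.22111009  2.88641876] [ 0.07853825  0.44168586 -0.07699018]
```

Continue in small steps until there is contact.

Request:
play_rows([
  [[0.1,0,0.2,0,0,0],[0.1,0,0.4,0,0,0],[0.1,0,0.6,0,0,0],[0.1,0,0.7,0,0,0],[0.1,0,0.7,0,0,0]],
])

```text
time: 13.35
tool_pos: [526.7, 42.9, 242.4]
tcp_rot: [152.0, 0.1, 77.2]
ft_force: [-4.0, -0.4, 2.8]
finger_gap: 41.3
grip_force: 63.0
```

Request:
play_rows([
  [[0,0,0.1,0,0,0],[0,0,0.2,0,0,0],[0,0,0.2,0,0,0]],
])

```text
time: 13.65
tool_pos: [527.2, 43.0, 242.3]
tcp_rot: [152.0, 0.0, 77.2]
ft_force: [-20.7, 1.5, 16.5]
finger_gap: 41.1
grip_force: 65.7
```

Run:
```python
from h import *
from bench import sensors
plan(bore(-7,72,0)) 
q=sensors.sense();Rm=Ro.from_euler('xyz',q["tcp_rot"],degrees=True);print(Rm.inv().apply(q["ft_force"]),q["wrist_torque"])
```

```text
-> (np.float64(526.4), np.float64(42.8), np.float64(242.4), np.float64(152.0), np.float64(0.0), np.float64(77.2)) rows 1
  x1 [-0.04, -0.07, -0.04, -0.01, 0.05, -0.01]
[ -3.13555612 -10.33472643 -24.23206971] [ 0.12561105  2.60543556 -0.19555534]
```

Blocked at 7 mm depth with 24 N, as a 43 mm nose should be. Withdraw and take it to the crate.

Request:
play_rows([
  [[0,0,-2,0,0,0],[0,0,-4,0,0,0],[0,0,-6,0,0,0],[0,0,-8.5,0,0,0],[0,0,-8.5,0,0,0]],
])

```text
time: 14.15
tool_pos: [489.4, 52.1, 319.2]
tcp_rot: [151.7, -0.0, 77.2]
ft_force: [0.7, 0.2, -2.7]
finger_gap: 41.2
grip_force: 62.5
```

Run:
```python
from h import *
plan((515,-80,315,168,0,85),(532.7,-201.9,290,180,0,92),(532.7,-201.9,90,180,0,92))
```

```text
-> (515, -80, 315, 168, 0, 85) rows 3
  x3 [-12.31, 4.59, 2.93, 16.26, 2.65, -7.37]
-> (532.7, -201.9, 290, 180, 0, 92) rows 3
  x3 [-11.99, 2.24, 3.03, 11.99, 0.73, -6.97]
-> (532.7, -201.9, 90, 180, 0, 92) rows 5
  x5 [0.0, -0.0, 20.0, 0.0, 0.0, 0.0]
```

Request:
play_rows([
  [[-4.1,1.5,1,5.4,0.9,-2.5],[-8.2,3,2,10.8,1.8,-4.9],[-12.3,4.6,2.9,16.3,2.6,-7.4],[-12.3,4.6,2.9,16.3,2.6,-7.4]],
])

```text
time: 14.55
tool_pos: [514.8, -86.4, 304.8]
tcp_rot: [169.1, 0.1, 84.7]
ft_force: [-0.6, 0.5, -4.5]
finger_gap: 41.2
grip_force: 62.6
```

Request:
play_rows([
  [[-4,0.7,1,4,0.2,-2.3],[-8,1.5,2,8,0.5,-4.6],[-12,2.2,3,12,0.7,-7],[-12,2.2,3,12,0.7,-7],[-12,2.2,3,12,0.7,-7]],
])

```text
time: 15.05
tool_pos: [530.9, -202.8, 283.0]
tcp_rot: [-179.4, -0.0, 91.9]
ft_force: [-0.0, 0.7, -3.0]
finger_gap: 41.0
grip_force: 62.6
```

Run:
```python
from h import *
plan((532.7,-201.9,120,180,0,92),(532.7,-201.9,79,180,0,92))
```

```text
-> (532.7, -201.9, 120, 180, 0, 92) rows 4
  x4 [0.08, 0.37, 16.29, -0.64, -0.01, -0.13]
-> (532.7, -201.9, 79, 180, 0, 92) rows 1
  x1 [0.0, -0.0, 4.1, 0.0, 0.0, 0.0]
```

Request:
play_rows([
  [[0.1,0.3,4,-0.6,0,0],[0.1,0.3,8,-0.6,0,0],[0.1,0.3,12,-0.6,0,0],[0.1,0.3,16.2,-0.6,0,0],[0.1,0.3,16.2,-0.6,0,0]],
])

```text
time: 15.55
tool_pos: [528.7, -198.3, 118.6]
tcp_rot: [-179.7, -0.1, 92.0]
ft_force: [-1.8, 1.3, -4.7]
finger_gap: 41.4
grip_force: 62.7
```

Run:
```python
from h import *
from bench import optics
plan((532.7,-201.9,79,180,0,92)) 
C=np.array([532.7,-201.9,50]);ims=[]
for n in("scene","top"):
    S=optics.snapshot(n); u,v=proj(S,C)[0].astype(int)
    ims.append(cv2.resize(S["pixels"][v-60:v+60,u-50:u+50,::-1],None,fx=4,fy=4,interpolation=cv2.INTER_CUBIC))
cv2.imwrite("pics/c1.png",np.hstack(ims))
```

```text
-> (532.7, -201.9, 79, 180, 0, 92) rows 1
  x1 [-0.39, 0.41, 3.95, -0.28, -0.14, 0.05]
```

View pics/c1.png

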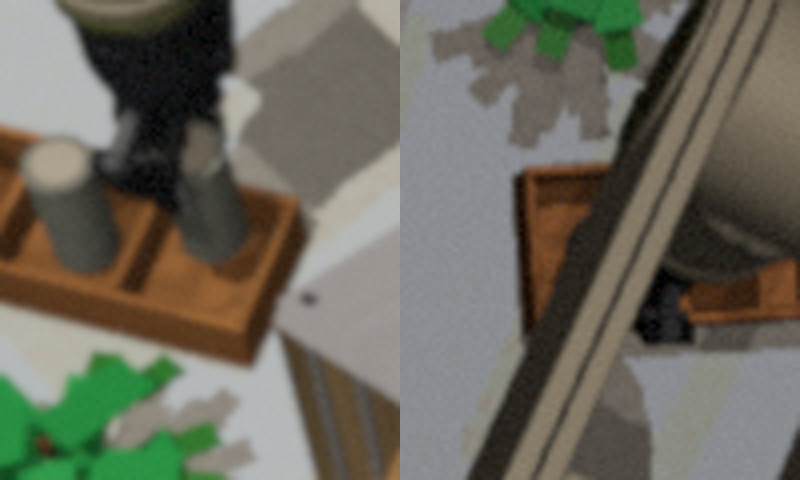

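The post hangs upright inside the empty right-hand cell. Lower and release.

Request:
play_rows([
  [[-0.3,0.4,1,-0.3,0,0],[-0.3,0.4,2,-0.3,0,0],[-0.3,0.4,3,-0.3,0,0],[-0.3,0.4,3.6,-0.3,0,0],[-0.3,0.4,3.9,-0.3,0,0]],
])

```text
time: 16.15
tool_pos: [536.5, -204.3, 84.3]
tcp_rot: [179.6, 0.1, 92.0]
ft_force: [-0.1, 0.4, -2.7]
finger_gap: 41.3
grip_force: 62.8
```

Request:
play_rows([
  [[0,0,0,0,0,0],[0,0,0,0,0,0]],
])

```text
time: 16.35
tool_pos: [537.1, -204.6, 85.6]
tcp_rot: [179.5, 0.1, 92.0]
ft_force: [0.4, 0.3, -1.9]
finger_gap: 40.8
grip_force: 62.8
```

Still 7 mm up: go on down to contact.

Request:
play_rows([
  [[0,0,0.3,0.4,0,0],[0,0,0.5,0.4,0,0],[0,0,0.65,0.4,0,0],[0,0,0.65,0.4,0,0]],
])

```text
time: 16.75
tool_pos: [536.9, -204.5, 78.6]
tcp_rot: [180.0, 0.1, 92.0]
ft_force: [0.1, 0.1, -2.7]
finger_gap: 41.1
grip_force: 62.8
```

Request:
play_rows([
  [[0,0,0.1,0,0,0],[0,0,0.1,0,0,0]],
])

```text
time: 16.95
tool_pos: [537.2, -204.7, 78.2]
tcp_rot: [179.9, 0.1, 92.0]
ft_force: [-1.0, 0.2, -1.4]
finger_gap: 41.2
grip_force: 63.1
```

Request:
play_rows([
  [[0,0,0.1,0,0,0],[0,0,0.1,0,0,0]],
])

```text
time: 17.15
tool_pos: [537.4, -204.9, 78.1]
tcp_rot: [179.9, 0.2, 92.0]
ft_force: [-3.5, 1.0, 6.0]
finger_gap: 41.5
grip_force: 64.0
```

Request:
play_rows([
  [[0,0,0,0,0,0],[0,0,0,0,0,0],[0,0,0,0,0,0],[0,0,0,0,0,0],[0,0,0,0,0,0]],
], jaw=1)

```text
time: 17.65
tool_pos: [537.1, -204.5, 76.9]
tcp_rot: [179.9, 0.1, 92.0]
ft_force: [0.2, 0.6, 0.5]
finger_gap: 85.3
grip_force: 0.0
```

Request:
play_rows([
  [[0,0,-3,0,0,0],[0,0,-7,0,0,0],[0,0,-12,0,0,0],[0,0,-17,0,0,0],[0,0,-22,0,0,0]],
])

```text
time: 18.15
tool_pos: [536.5, -203.9, 298.9]
tcp_rot: [179.9, 0.1, 92.0]
ft_force: [1.5, -0.1, -0.3]
finger_gap: 85.6
grip_force: 0.0
```

Run:
```python
from h import *
plan((430,30,300,180,0,82),(386,268.5,250,180,0,77.2))
```

```text
-> (430, 30, 300, 180, 0, 82) rows 6
  x3 [11.88, -4.91, -0.09, 0.04, 0.06, 5.0]
  x3 [11.4, -5.93, -0.07, 0.04, 0.06, 5.0]
-> (386, 268.5, 250, 180, 0, 77.2) rows 6
  x3 [11.5, -3.84, 2.5, 0.0, -0.0, 2.4]
  x3 [11.33, -4.32, 2.5, 0.0, -0.0, 2.4]
```

Request:
play_rows([
  [[11.9,-4.9,0,0,0,5],[11.9,-4.9,0,0,0,5],[11.9,-4.9,0,0,0,5],[11.9,-4.9,0,0,0,5]],
])

```text
time: 18.55
tool_pos: [482.8, -84.1, 297.3]
tcp_rot: [179.9, 0.1, 87.2]
ft_force: [0.1, -0.2, 0.1]
finger_gap: 85.9
grip_force: 0.0
```

Request:
play_rows([
  [[11.4,-5.9,0,0,0,5],[11.4,-5.9,0,0,0,5],[11.4,-5.9,0,0,0,5],[11.4,-5.9,0,0,0,5]],
])

```text
time: 18.95
tool_pos: [430.0, 32.2, 296.7]
tcp_rot: [179.9, 0.1, 82.2]
ft_force: [0.9, -0.4, 0.2]
finger_gap: 85.4
grip_force: 0.0
```

Request:
play_rows([
  [[23,-8,5,0,0,4.8],[23,-8,5,0,0,4.8],[23,-8,5,0,0,4.8],[23,-8,5,0,0,4.8],[23,-8,5,0,0,4.8]],
])

```text
time: 19.45
tool_pos: [384.0, 270.0, 245.4]
tcp_rot: [179.8, 0.1, 77.2]
ft_force: [1.3, 0.3, 0.4]
finger_gap: 85.3
grip_force: 0.0
```

Run:
```python
from h import *
from bench import optics
plan((386,268.5,130,180,0,77.2),(386,268.5,62,180,0,77.2)) 
S=optics.snapshot("scene")
c=lambda p:cv2.resize(S["pixels"][p[1]-60:p[1]+60,p[0]-50:p[0]+50,::-1],None,fx=4,fy=4,interpolation=cv2.INTER_CUBIC)
cv2.imwrite("pics/c2.png",np.hstack([c(proj(S,[532.7,-201.9,50])[0].astype(int)),c(proj(S,[386,268.5,50])[0].astype(int))]))
```

```text
-> (386, 268.5, 130, 180, 0, 77.2) rows 3
  x3 [-0.08, 0.2, 11.54, 0.16, 0.09, -0.04]
-> (386, 268.5, 62, 180, 0, 77.2) rows 2
  x2 [0.0, -0.0, 6.8, 0.0, 0.0, 0.0]
```

View pics/c2.png

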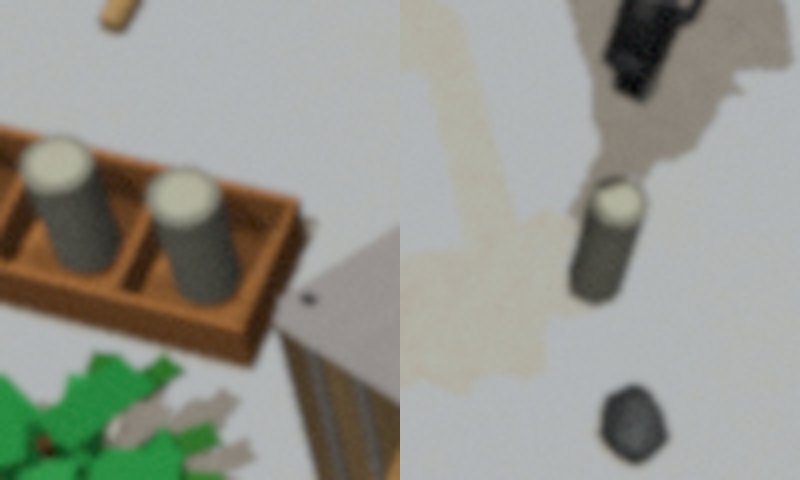

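The thick post stands upright in the end cell, and the second thin post is at (605,240) in the right crop. Gripping it.

Request:
play_rows([
  [[0,0.2,4,0.2,0,0],[0,0.2,8,0.2,0,0],[0,0.2,12,0.2,0,0],[0,0.2,15,0.2,0,0],[0,0.2,18.2,0.2,0,0]],
])

```text
time: 20.0
tool_pos: [386.5, 267.1, 62.2]
tcp_rot: [-179.9, 0.1, 77.2]
ft_force: [0.8, -0.2, -0.3]
finger_gap: 85.2
grip_force: 0.0
```

Request:
play_rows([
  [[0,0,0,0,0,0],[0,0,0,0,0,0]],
])

```text
time: 20.2
tool_pos: [386.1, 267.3, 63.9]
tcp_rot: [-179.8, 0.2, 77.2]
ft_force: [0.1, -0.1, -0.0]
finger_gap: 85.4
grip_force: 0.0
```

Request:
play_rows([
  [[0,0,0,0,0,0],[0,0,0,0,0,0],[0,0,0,0,0,0],[0,0,0,0,0,0],[0,0,0,0,0,0]],
], jaw=0, squeeze=40)

```text
time: 20.7
tool_pos: [386.6, 268.6, 65.2]
tcp_rot: [-180.0, 0.0, 77.2]
ft_force: [-1.8, -0.4, 7.4]
finger_gap: 34.1
grip_force: 39.7
```

Request:
play_rows([
  [[0,0,0,0,0,0],[0,0,0,0,0,0],[0,0,0,0,0,0]],
])

```text
time: 21.0
tool_pos: [386.6, 268.6, 65.2]
tcp_rot: [-180.0, 0.0, 77.2]
ft_force: [-1.2, -0.4, 5.1]
finger_gap: 34.0
grip_force: 39.7
```

Run:
```python
from h import *
from bench import sensors
p=sensors.sense()["tool_pos"];L=p[2]
plan((p[0],p[1],310,180,0,77.2),bore(80,L,0.5),bore(15,L,0.5));
```

```text
-> (np.float64(386.600167532334), np.float64(268.5577558661445), 310, 180, 0, 77.2) rows 6
  x3 [-0.0, -0.0, -12.24, -0.0, 0.01, 0.01]
  x3 [-0.0, -0.0, -12.24, -0.0, 0.01, 0.01]
-> (np.float64(489.6), np.float64(50.6), np.float64(313.2), np.float64(152.0), np.float64(0.0), np.float64(77.2)) rows 6
  x3 [-9.49, 7.44, -0.16, -14.0, -0.0, -0.0]
  x3 [-9.49, 7.25, 1.64, -14.0, -0.0, -0.0]
-> (np.float64(519.4), np.float64(43.9), np.float64(255.8), np.float64(152.0), np.float64(0.0), np.float64(77.2)) rows 2
  x2 [0.01, 0.0, 6.5, 0.0, 0.0, 0.0]
```

Request:
play_rows([
  [[0,0,-5,0,0,0],[0,0,-10,0,0,0],[0,0,-15,0,0,0],[0,0,-20,0,0,0],[0,0,-24.5,0,0,0]],
])

```text
time: 21.5
tool_pos: [386.0, 268.2, 311.7]
tcp_rot: [-180.0, 0.0, 77.2]
ft_force: [1.3, 0.3, -1.0]
finger_gap: 33.8
grip_force: 40.8
```

Request:
play_rows([
  [[-3.2,2.5,0,-4.7,0,0],[-6.4,5,0,-9.4,0,0],[-9.5,7.4,-0.2,-14,0,0],[-9.5,7.4,-0.2,-14,0,0]],
])

```text
time: 21.9
tool_pos: [437.6, 156.4, 311.1]
tcp_rot: [165.9, 0.2, 77.1]
ft_force: [0.5, 0.7, -1.0]
finger_gap: 33.9
grip_force: 40.9
```

Request:
play_rows([
  [[-3.2,2.4,0.5,-4.7,0,0],[-6.4,4.8,1,-9.4,0,0],[-9.5,7.2,1.6,-14,0,0],[-9.5,7.2,1.6,-14,0,0],[-9.5,7.2,1.6,-14,0,0]],
])

```text
time: 22.4
tool_pos: [487.6, 50.1, 312.4]
tcp_rot: [152.2, 0.0, 77.1]
ft_force: [0.8, 0.4, -2.1]
finger_gap: 33.9
grip_force: 40.9
```

Run:
```python
from h import *
plan(bore(15,65.2,0.5));
```

```text
-> (np.float64(519.4), np.float64(43.9), np.float64(255.8), np.float64(152.0), np.float64(0.0), np.float64(77.2)) rows 2
  x2 [0.11, 0.22, 6.51, -0.19, 0.09, -0.06]
```

Request:
play_rows([
  [[0,0.2,2,-0.2,0,0],[0,0.2,4,-0.2,0,0],[0.1,0.2,6.3,-0.2,0,0],[0.1,0.2,6.3,-0.2,0,0],[0.1,0.2,6.3,-0.2,0,0]],
])

```text
time: 22.9
tool_pos: [518.5, 45.3, 257.8]
tcp_rot: [152.0, 0.1, 77.3]
ft_force: [-0.8, -0.9, -0.8]
finger_gap: 33.9
grip_force: 40.9
```

Run:
```python
from h import *
plan(bore(-20,65.2,0.5));
```

```text
-> (np.float64(535.4), np.float64(40.2), np.float64(224.9), np.float64(152.0), np.float64(0.0), np.float64(77.2)) rows 1
  x1 [-0.12, 0.01, 3.73, -0.03, 0.05, 0.11]
```

Request:
play_rows([
  [[-0.1,0,0.8,0,0,0],[-0.1,0,1.6,0,0,0],[-0.1,0,2.4,0,0,0],[-0.1,0,3.1,0,0,0],[-0.1,0,3.7,0,0,0]],
])

```text
time: 23.4
tool_pos: [535.7, 39.2, 224.5]
tcp_rot: [151.9, 0.1, 77.2]
ft_force: [-0.8, -0.6, -2.3]
finger_gap: 34.2
grip_force: 40.9
```

Request:
play_rows([
  [[0,0,0,0,0,0],[0,0,0,0,0,0]],
])

```text
time: 23.6
tool_pos: [535.6, 39.3, 225.1]
tcp_rot: [151.9, 0.1, 77.2]
ft_force: [-0.3, 0.5, -2.1]
finger_gap: 34.1
grip_force: 40.9
```

It goes in freely. Deeper, release, retract.

Request:
play_rows([
  [[0,0,0.5,0,0,0],[0,0,1,0,0,0],[0,0,1.5,0,0,0],[0,0,1.5,0,0,0]],
])

```text
time: 24.0
tool_pos: [542.4, 37.6, 211.1]
tcp_rot: [152.0, 0.1, 77.2]
ft_force: [0.7, 0.1, -1.6]
finger_gap: 33.9
grip_force: 40.9
```

Request:
play_rows([
  [[0,0,0,0,0,0],[0,0,0,0,0,0],[0,0,0,0,0,0],[0,0,0,0,0,0],[0,0,0,0,0,0]],
], jaw=1)

```text
time: 24.5
tool_pos: [542.7, 37.8, 212.5]
tcp_rot: [151.9, 0.1, 77.2]
ft_force: [0.6, 0.5, 0.5]
finger_gap: 85.2
grip_force: 0.0
```

Request:
play_rows([
  [[0,0,-4,0,0,0],[0,0,-8,0,0,0],[0,0,-12,0,0,0],[0,0,-15,0,0,0],[0,0,-15,0,0,0]],
])

```text
time: 25.0
tool_pos: [474.4, 54.2, 351.0]
tcp_rot: [151.4, -0.1, 77.2]
ft_force: [0.8, -0.6, 0.4]
finger_gap: 85.3
grip_force: 0.0
```

Request:
play_rows([
  [[0,0,0,0,0,0],[0,0,0,0,0,0],[0,0,0,0,0,0],[0,0,0,0,0,0],[0,0,0,0,0,0]],
])

```text
time: 25.5
tool_pos: [473.6, 53.5, 343.4]
tcp_rot: [152.0, 0.1, 77.2]
ft_force: [0.0, -0.2, -0.8]
finger_gap: 85.4
grip_force: 0.0
```

Run:
```python
from h import *
from bench import optics
S=optics.snapshot("scene")
cv2.imwrite("pics/f.png",cv2.resize(S["pixels"][180:340,130:380,::-1],None,fx=3,fy=3,interpolation=cv2.INTER_CUBIC))
```

```text
(no output)
```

View pics/f.png

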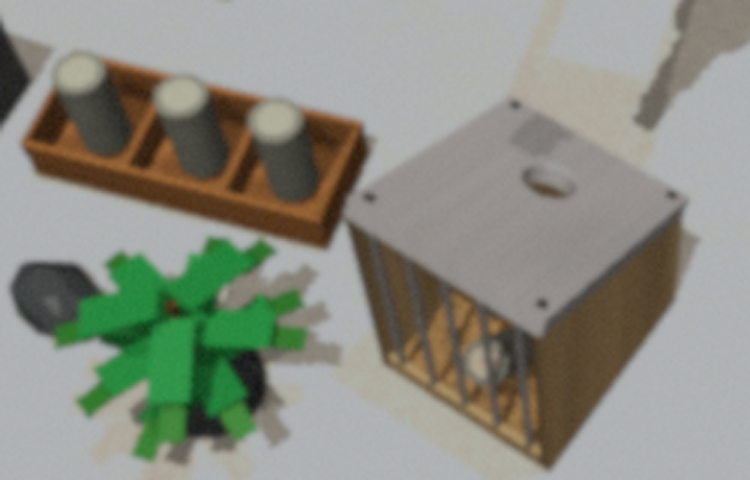

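The bore is empty and both thin posts are in the box: one shows through the bars and the other is hidden under the plate. The thick post stands in the crate. Settle a moment, then hand in.

Request:
play_rows([
  [[0,0,0,0,0,0],[0,0,0,0,0,0],[0,0,0,0,0,0],[0,0,0,0,0,0],[0,0,0,0,0,0]],
])

```text
time: 26.05
tool_pos: [473.7, 53.7, 344.5]
tcp_rot: [151.9, 0.1, 77.2]
ft_force: [0.2, -0.3, -0.3]
finger_gap: 85.3
grip_force: 0.0
```

Request:
play_rows([
  [[0,0,0,0,0,0],[0,0,0,0,0,0],[0,0,0,0,0,0],[0,0,0,0,0,0],[0,0,0,0,0,0]],
])

```text
time: 26.55
tool_pos: [473.7, 53.7, 344.4]
tcp_rot: [151.9, 0.1, 77.2]
ft_force: [-0.0, 0.5, 0.1]
finger_gap: 85.4
grip_force: 0.0
```

```bash
python3 -c "
from bench import job
print(job.hand_in())"
```

```text
the job is handed in; nothing more can be done
None
```

I handed the job in at about 27 s (no verdict came back): both 35 mm posts went through the bore into the box (one of them out of view under the plate), and the 43 mm post was tried with about 26 N and now stands upright in the crate's empty cell.

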